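# Release a test tile from its quick coupling and park it

### The arm

A 6-joint arm with a two-finger parallel gripper is mounted at the origin on the work surface. World frame = base frame: x ahead of the robot, y to its left, z up, the work surface at z = 0. Lengths are in mm, angles in rad, forces in N, time in s.
With the tool pointing down it reaches from about 325 to 875 mm from the base axis. Payload 4.4 kg.
Tool frame: the origin (TCP) lies on the centre line of the jaws, within the pads' length; the fingertips stand ahead of it and the grasp point (between the pads) lies 6 mm ahead of it (ctrl.tcp_to_tips is the z of the fingertips in the tool frame, in mm); z points along the fingers, y is the direction in which the jaws open and shut (so a half turn about z gives the same grasp; the last joint's range is limited). The gripper opens to 85 mm and grips with 20 to 120 N. Pads are 22 mm wide; open, the fingers measure 114 mm over their backs; the gripper's body (76 mm by 85 mm) begins 54 mm behind the grasp point. The pads swing forward as they close: fully open they stand 13 mm farther back than shut.
Start: joints at [-1.288, 0.207, 1.542, -0, 1.393, -0.15], TCP at [241.152, -521.99, 256.282] pointing down, gripper open.
Joint ranges: [-2.73, 2.73], [-0.86, 2.22], [0.23, 2.46], [-1.11, 4.25], [0.08, 2.63], [-2.82, 2.82]. Speed limits (rad/s): [2.79, 2.79, 3.14, 3.14, 3.14, 3.14].

### API

Orientations are given as a 3x3 rotation matrix whose columns are the frame's x, y, z axes.
In Python, from plant import ctrl, sensors, optics gives the robot as it stands. Calls block until the motion is done:
- ctrl.move_ptp(position, orientation): joint-space move of the TCP to a pose.
- ctrl.move_l(position, rot=None, vel=150, threshold=None): straight line of the TCP; rot=None keeps the orientation; vel is the mean speed in mm/s. With threshold (N) it stops when the force on the tool has changed by that much, and returns True; else False.
- ctrl.set_joints(angles): joint-space move.
- ctrl.gripper_to(opening, force=None): finger opening in mm; force is the grip in N (None keeps the last); returns when the fingers have stopped.
- ctrl.hold(seconds).
- ctrl.solve_ik(position, orientation): joint angles nearest the present ones, or None.
- sensors.read_state(): the state.
- optics.grab_frame(name): name is "scene" or "top" or "wrist"; returns (picture, depth): 480x640x3 uint8, red, green, blue; 480x640 float32, mm along the optical axis (not along the pixel's ray), 0 where there is no reading.
- optics.camera_params(name): a dict with "mtx" (3x3 intrinsics, pixels), "R" (3x3) and "t" (3): a world point X has camera coordinates R X + t; the wrist camera has in their place "T_tool_cam" (4x4, takes a point from camera to tool coordinates, whose origin is the TCP and whose axes are the flange's). Camera axes: x right, y down, z forward; pixel columns grow to the right and rows downward; lengths in mm; the calibration is good to about 2 mm. A picture is of the moment at which its call begins: read the wrist's pose just before it. camera_params takes no time and is no camera call.
A pose or a line that the arm cannot do raises ctrl.MotionError and nothing moves.
- ctrl.finish_job(): hands the job in, once; it reports no verdict.
The state is a dict: "t": time; "q": joint angles; "qvel": joint speeds; "tau": joint torques, N m; "eef_pos": TCP position; "eef_rot": TCP orientation; "force": force on the tool from outside, world axes, zero at the start; "wrist_torque": the same for the moment, N m; "grip_width": finger opening in mm.
Only numpy, scipy, OpenCV 4.12 (cv2) and the standard library are available. Lean on these libraries where they do the work, as an engineer would, in place of code of your own. Each camera call takes 0.05 s, during which the arm holds its last target.

### The job

The amber test tile is plugged by its steel nipple into the sprung-sleeve quick coupling on the ceramic easel: gently press the sleeve down by its thumb wing until you feel it come up against its stop, so the nipple pops up, let go, then draw the tile straight out so the sleeve snaps forward again. Lower the nipple gently to the bottom of the hole in the wooden rest and leave the tile standing there, without wrenching the tile or the coupling and without disturbing the caliper, bead jar or bowl.

Things in the scene. Friction and masses are not known exactly. Their poses are not given: they have to be found in the camera images.
- easel: White ceramic easel foot, 130 x 120 x 12 mm, fixed, with an upright steel coupling socket in its middle (diameter 31 mm, mouth 68 mm above the shelf) and a low ridge (33 mm high) on its +x side. Origin: on the shelf, on the socket's axis; z up along the axis. The sleeve's wing points to -x. More than 25 N on easel, coupling or wing damages it.
- below_pad (a point): Point on the shelf straight below the middle of the thumb wing's pad (62 mm from the socket's axis). The pad is flat steel, 36 mm (along the easel's x) x 40 mm, 6 mm thick, free below, on rubber (gives 1 mm per 10 N). The wing is clamped tight to the sleeve at a height set by hand and not reported: with the sleeve forward, the pad's top is 38 to 64 mm above the shelf. Press it straight down.
- sleeve (a joint): Travel of the sprung brass sleeve (diameter 40 mm) round the socket: 0 = forward (up, locked), + = pressed down; firm stop at 0.010 m. Spring about 5 N at first, 9 N at the stop. Near the stop the nipple is freed and springs up 6 to 7 mm within 0.3 s. Let go then, the sleeve stays about 0.008 back, dragging on the nipple by a few N; drawn up some 8 mm more, it snaps to 0.
- tile: Amber glazed tile upright in a steel clip on a steel nipple pointing down. Origin: centre of the nipple's lower end; z up. Nipple: diameter 14 mm, tapered end, 0 to 46 mm, groove at 10 to 18 mm; clip 16 x 34 mm, 46 to 58 mm; tile 58 to 112 mm. 0.08 to 0.17 kg. Origin 26.5 mm above the shelf when locked, about 33 when sprung up. 1.5 mm play in the socket; may be turned about z against the easel.
- tile_mid (a point): Middle of the amber tile, 85 mm above the nipple's lower end. The tile is 8 mm thick (along x) and 50 mm wide (along y), its top edge 27 mm above this point: it can be pinched across its thickness from above.
- rest: Fixed wooden block 90 x 75 x 40 mm high with one round blind hole in the middle of its top: 19 mm diameter, rim chamfered 3 mm, 32 mm deep (bottom 8 mm above the shelf). Origin: centre of its underside, below the hole; z up.
- caliper: Bystander: stainless steel caliper lying flat, beam 190 mm long along its y, 10 mm high. Origin: under the middle of the beam.
- tin_box: Bystander: closed hinged tin sample box, stuck down on the shelf, 93 x 123 x 41 mm. Origin: centre of its underside.
- bead_jar: Bystander: green glass bead jar with steel lid, 60 mm diameter, 85 mm high. Origin: centre of its underside.
- thumb_bowl: Bystander: small ceramic bowl, 72 mm diameter, 34 mm high. Origin: centre of its underside.
There are look-alikes about, which are no part of the job. There is more than one size of the tile; the one meant has the size given above.

How it is judged:
By the outcome, as a careful person would: the job done as asked, in the order asked, and still so for the second after the job is handed in, with the robot touching nothing.
It also fails if it takes over 59 s, if anything falls off the work surface, if the arm or the gripper's body presses on something with over 40 N, if the wrist force passes 120 N, or if a joint passes its speed limit or range.

## Working session

There is one attempt and no reset: what is moved stays moved. The work goes in short steps, each a Python script; the robot and the scene stay as the last script left them, time stands still between calls to the robot, and variables do not carry over. Pictures are saved under pics/ and viewed, and the job is handed in when it is done.

```bash
ls; mkdir -p pics; python3 - <<'E'
from plant import ctrl,sensors,optics
import cv2,numpy as np
for n in("scene","top","wrist"):
    s=sensors.read_state()
    im,d=optics.grab_frame(n); cv2.imwrite(f"pics/a_{n}.png",im[:,:,::-1]); np.savez(f"a_{n}.npz",im=im,d=d,p=s["eef_pos"],R=s["eef_rot"])
    print(n,{k:np.round(v,3).tolist() for k,v in optics.camera_params(n).items()})
print(sensors.read_state(),ctrl.tcp_to_tips)
E
```

```text
pics
scene {'mtx': [[603.009, 0.0, 317.919], [0.0, 603.009, 244.773], [0.0, 0.0, 1.0]], 'R': [[0.859, 0.512, -0.001], [0.334, -0.56, -0.758], [-0.388, 0.651, -0.652]], 't': [-499.454, -97.27, 1494.229]}
top {'mtx': [[464.978, 0.0, 318.415], [0.0, 464.978, 246.388], [0.0, 0.0, 1.0]], 'R': [[0.014, -1.0, -0.008], [-0.986, -0.013, -0.167], [0.166, 0.01, -0.986]], 't': [-10.039, 581.477, 917.506]}
wrist {'mtx': [[409.53, 0.0, 322.148], [0.0, 409.53, 237.92], [0.0, 0.0, 1.0]], 'T_tool_cam': [[0.001, -0.945, -0.328, 83.407], [1.0, 0.001, -0.0, 1.684], [0.001, -0.328, 0.945, -116.424], [0.0, 0.0, 0.0, 1.0]]}
{'t': 0.15, 'q': array([-1.28849115e+00,  2.07255871e-01,  1.54264506e+00,  1.08510236e-05,
        1.39352809e+00, -1.50519692e-01]), 'qvel': array([-0.00031726, -0.00415735, -0.00278676, -0.00209858,  0.00032554,
        0.00031003]), 'tau': array([ 3.55092780e-04, -3.83509290e+01, -2.92038149e+01, -2.88443607e-04,
        6.61502680e-03,  1.74827107e-05]), 'eef_pos': array([ 241.00143676, -521.44281693,  255.36539293]), 'eef_rot': array([[ 9.07785399e-01,  4.19434642e-01, -5.01298925e-04],
       [ 4.19434844e-01, -9.07783725e-01,  1.76665058e-03],
       [ 2.85923448e-04, -1.81400184e-03, -9.99998314e-01]]), 'force': array([ 0.16346971, -0.19913306, -0.6318157 ]), 'wrist_torque': array([-0.00295999,  0.02623811,  0.00346257]), 'grip_width': 85.53815762690641} 25.0
```

View pics/a_scene.png

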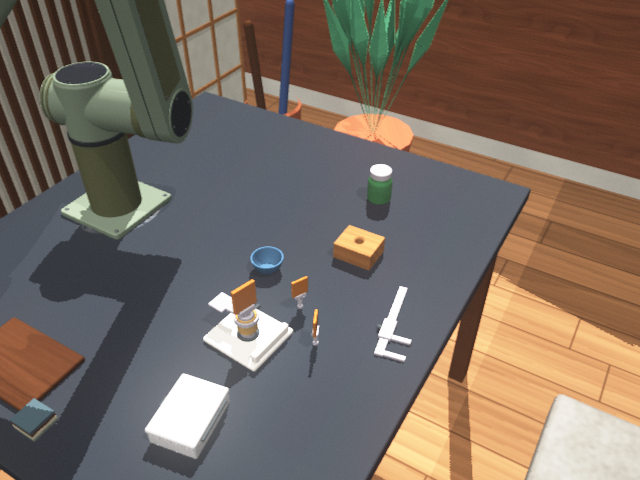

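View pics/a_top.png

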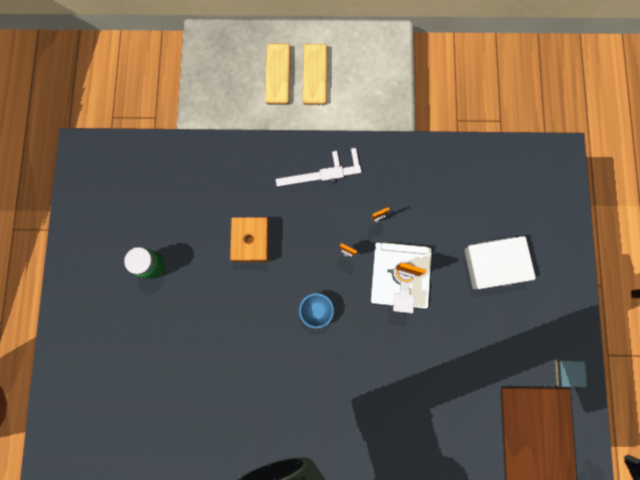

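View pics/a_wrist.png

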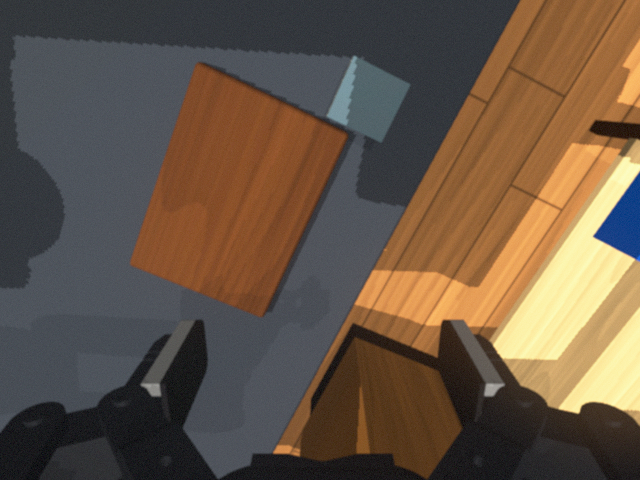

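The top view shows three amber tiles, at (411,268), (348,250) and (381,213). Only the one at (411,268) stands in the easel's coupling, and it also looks the largest. The wing is at (403,298) and the rest's hole at (248,239). Next I measure them with depth and enlarge the easel to confirm.

```bash
cat > h.py <<'E'
import numpy as np,cv2
from plant import ctrl,sensors,optics
def pts(n,d,p=None,Rt=None):
    c=optics.camera_params(n); K=np.array(c["mtx"]); v,u=np.mgrid[0:480,0:640]
    X=np.stack([(u-K[0,2])/K[0,0]*d,(v-K[1,2])/K[1,1]*d,d],-1)
    if n=="wrist":
        T=np.array(c["T_tool_cam"]); X=X@T[:3,:3].T+T[:3,3]; W=X@np.array(Rt).T+p
    else: W=(X-np.array(c["t"]))@np.array(c["R"])
    W[d<=0]=np.nan
    return W
def grab(n,f):
    s=sensors.read_state(); im,d=optics.grab_frame(n); cv2.imwrite(f"pics/{f}.png",im[:,:,::-1])
    np.savez(f+".npz",im=im,d=d,p=s["eef_pos"],R=s["eef_rot"]); return im,pts(n,d,s["eef_pos"],s["eef_rot"])
def load(n,f):
    z=np.load(f+".npz"); return z["im"],pts(n,z["d"].astype(float),z["p"],z["R"])
E
python3 - <<'E'
from h import *
for n in("top","scene"):
    im,W=load(n,"a_"+n); hsv=cv2.cvtColor(im,cv2.COLOR_RGB2HSV)
    m=cv2.inRange(hsv,(8,150,110),(22,255,255)); N,L,st,c=cv2.connectedComponentsWithStats(m)
    for i in range(1,N):
        if st[i,4]<25: continue
        P=W[L==i]; P=P[np.isfinite(P[:,2])]
        if len(P)==0 : continue
        md=np.median(P,0)
        if md[2]<5 or md[2]>250: continue
        print(n,st[i],c[i].round(),"med",md.round(),"lo",np.percentile(P,3,0).round(),"hi",np.percentile(P,97,0).round())
im,W=load("top","a_top")
for nm,(u,v) in dict(hole=(248,239),resttop=(240,225),wing=(403,300),wing2=(403,308),easel=(380,295),easel2=(426,295),ridge=(400,247),tin=(500,262),jar=(138,262),bowl=(316,310),table=(300,400)).items(): print(nm,W[v-1:v+2,u-1:u+2].reshape(-1,3).mean(0).round(1))
c=cv2.resize(im[230:325,350:450],None,fx=6,fy=6,interpolation=cv2.INTER_CUBIC);cv2.imwrite("pics/b_top.png",c[:,:,::-1])
im,W=load("scene","a_scene")
c=cv2.resize(im[265:375,195:335],None,fx=5,fy=5,interpolation=cv2.INTER_CUBIC);cv2.imwrite("pics/b_scene.png",c[:,:,::-1])
E
```

```text
top [371 207  19  13  83] [380. 212.] med [ 650. -129.   78.] lo [ 641. -147.   -0.] hi [ 678. -112.   83.]
top [ 231  217   37   44 1545] [249. 239.] med [598. 145.  40.] lo [554. 110.  11.] hi [642. 181.  43.]
top [340 243  17  12  96] [348. 249.] med [574. -62.  78.] lo [565. -78.  -0.] hi [595. -47.  82.]
top [397 263  29  18 219] [410. 269.] med [ 528. -176.  135.] lo [ 517. -198.   64.] hi [ 537. -155.  141.]
top [ 504  390   67   90 5130] [536. 436.] med [ 205. -444.   12.] lo [ 130. -505.    9.] hi [ 290. -387.   16.]
top [573 461   2  18  26] [573. 471.] med [ 142. -515.   13.] lo [ 130. -517.   10.] hi [ 159. -513.   15.]
scene [292 277  15  20 214] [299. 287.] med [575. -63.  63.] lo [568. -76.  44.] hi [583. -48.  79.]
scene [231 279  24  29 246] [243. 291.] med [ 532. -178.  130.] lo [ 524. -202.  109.] hi [ 539. -157.  140.]
scene [313 310   5  27  45] [315. 324.] med [ 657. -140.   65.] lo [ 610. -144.   -1.] hi [660. -52.  79.]
scene [   0  318   61   90 2521] [ 22. 365.] med [ 224. -451.   11.] lo [ 122. -510.    8.] hi [ 292. -394.   15.]
scene [ 33 330  39  29 159] [ 50. 345.] med [ 226. -395.   12.] lo [ 172. -404.    8.] hi [ 274. -384.   15.]
hole [602.6 151.7   8.5]
resttop [626.6 164.5  40.6]
wing [ 472.4 -173.5   62.3]
wing2 [ 456.5 -173.1   62.8]
easel [ 485.  -133.7   11.9]
easel2 [ 486.3 -230.7   12.8]
ridge [ 585.  -173.8   34. ]
tin [ 554.8 -379.3   41.7]
jar [539.1 356.5  85.6]
bowl [451.8   1.5   5.6]
table [2.67e+02 3.19e+01 2.00e-01]
```

View pics/b_top.png

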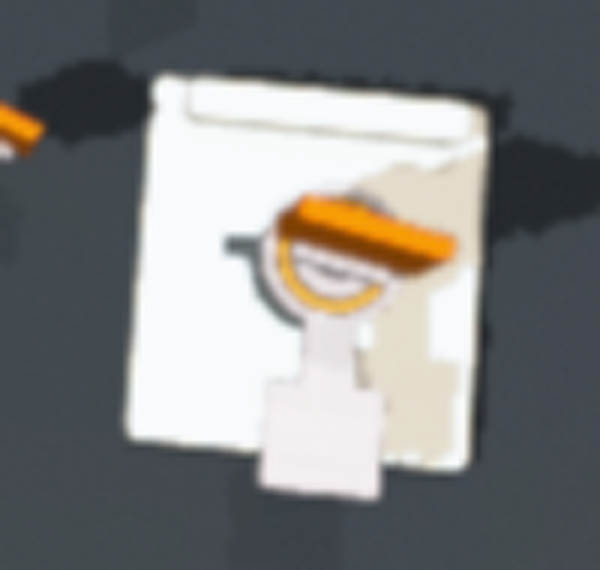

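View pics/b_scene.png

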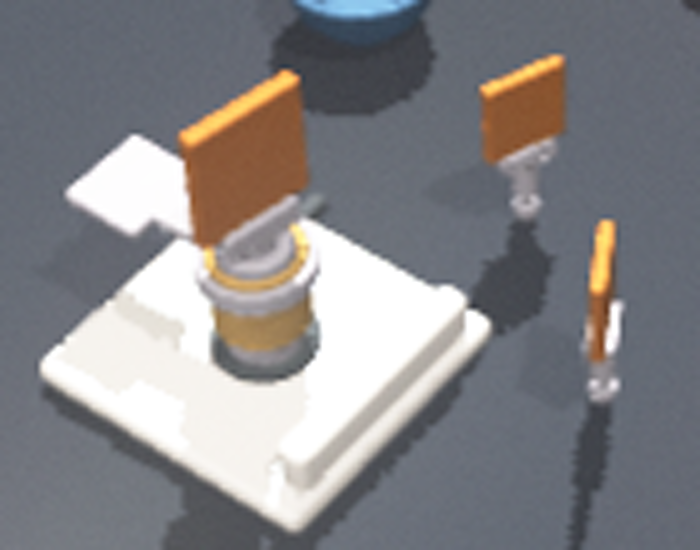

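The enlarged crops confirm it. The coupled tile's top is at z≈138–141 (expected 138.5), and its width matches the 50 mm given. The look-alikes top out at about 80, so they are smaller and I leave them. The wing's pad top is at about 62 mm. I move the wrist camera in for finer measurements.

```bash
python3 - <<'E'
from h import *
im,W=load("top","a_top"); x,y,z=W[...,0],W[...,1],W[...,2]
def box(m,nm):
    P=W[m]; r=cv2.minAreaRect(P[:,:2].astype(np.float32)); print(nm,len(P),[np.round(a,1) for a in r],"z",np.median(P[:,2]).round(1))
box((x>440)&(x<492)&(y>-210)&(y<-140)&(z>50)&(z<70),"pad+neck")
box((x>445)&(x<483)&(y>-210)&(y<-140)&(z>50)&(z<70),"pad")
box((x>430)&(x<620)&(y>-270)&(y<-90)&(z>8)&(z<38),"easel")
box((x>540)&(x<660)&(y>90)&(y<210)&(z>37)&(z<45),"rest")
box((x>500)&(x<560)&(y>-220)&(y<-130)&(z>133)&(z<145),"tile top")
R=np.array([[-1,0,0],[0,1,0],[0,0,-1.]])
for nm,RR in(("-x",R),("+x",np.diag([1,-1,-1.]))):
    print(nm,ctrl.solve_ik([490,-175,270],RR),ctrl.solve_ik([600,145,270],RR))
E
```

```text
pad+neck 391 [array([ 470. , -174.2]), array([40.2, 42.1]), np.float64(86.6)] z 63.0
pad 346 [array([ 465.8, -173.5]), array([40.4, 34.3]), np.float64(89.3)] z 62.9
easel 2489 [array([ 528.9, -179.4]), array([120.2, 129.3]), np.float64(85.0)] z 12.9
rest 1377 [array([598.4, 145.5]), array([89. , 75.5]), np.float64(0.9)] z 40.3
tile top 124 [array([ 528.8, -179.1]), array([48.9,  8.4]), np.float64(74.0)] z 138.5
-x [-5.09460997e-01  7.90052445e-02  1.65762557e+00 -4.44089210e-16
  1.40496184e+00 -2.08025732e+00] [ 9.70157170e-02  2.85420913e-01  1.41583278e+00 -4.44089210e-16
  1.44033896e+00 -1.47378061e+00]
+x [-5.09460997e-01  7.90052445e-02  1.65762557e+00 -4.44089210e-16
  1.40496184e+00  1.06133533e+00] [ 9.70157170e-02  2.85420913e-01  1.41583278e+00 -4.44089210e-16
  1.44033896e+00  1.66781204e+00]
```

```bash
cat >> h.py <<'E'
def Rz(yaw): # tool x along world yaw, tool down
    c,s=np.cos(yaw),np.sin(yaw); return np.array([[c,s,0],[s,-c,0],[0,0,-1.]])
E
python3 - <<'E'
from h import *
yaw=np.radians(-5)
ctrl.move_ptp([480,-175,270],Rz(np.pi+yaw)); ctrl.gripper_to(0,30)
im,W=grab("wrist","c_w"); x,y,z=W[...,0],W[...,1],W[...,2]
def box(m,nm):
    P=W[m]; r=cv2.minAreaRect(P[:,:2].astype(np.float32)); print(nm,len(P),[np.round(a,1) for a in r],"z",np.median(P[:,2]).round(1),"mean",P[:,:2].mean(0).round(1))
box((x>440)&(x<483)&(y>-210)&(y<-140)&(z>50)&(z<70),"pad")
box((x>500)&(x<560)&(y>-220)&(y<-130)&(z>134)&(z<145),"tile top")
box((x>430)&(x<620)&(y>-270)&(y<-90)&(z>8)&(z<38),"easel")
s=sensors.read_state(); print(s["t"],s["eef_pos"],s["force"],s["q"])
E
```

```text
pad 2135 [array([ 465.6, -174.6]), array([40. , 35.8]), np.float64(85.0)] z 61.2 mean [ 464.7 -174.8]
tile top 658 [array([ 527.1, -179.8]), array([49.9,  8.7]), np.float64(74.0)] z 136.9 mean [ 525.7 -180.4]
easel 9176 [array([ 526.8, -179.7]), array([119.4, 129.2]), np.float64(85.1)] z 10.7 mean [ 519.1 -179.6]
2.5917 [ 480.00895939 -174.96643852  269.99668713] [-0.03231503 -0.28859496  0.09201026] [-5.19068817e-01  5.85098789e-02  1.67947075e+00 -4.18069581e-06
  1.40362345e+00 -2.00266654e+00]
```

View pics/c_w.png

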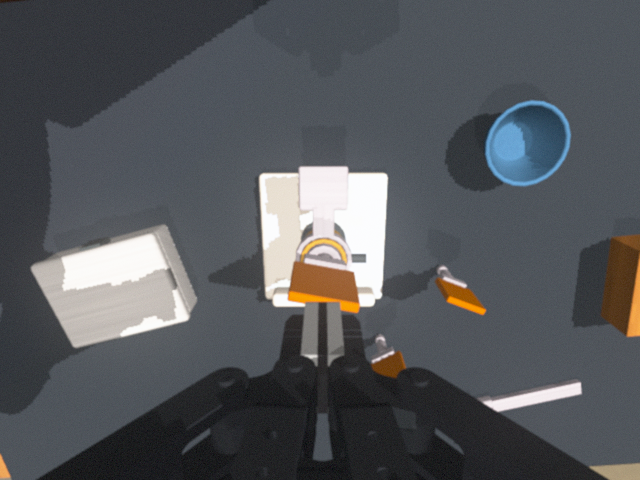

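The wrist view shows the pad at about (323,187) px and the coupled tile at (325,285) px. Both views agree within 2 mm: pad at (466,-174), socket axis at about (528,-179.5), tile yaw about -16°. Now I press the wing, feeling for contact and then for the stop.

```bash
python3 - <<'E'
from h import *
p=[465.8,-174.3]
ctrl.move_ptp([*p,125],Rz(np.pi+np.radians(-5)))
ctrl.move_l([*p,98],vel=80); ctrl.hold(.2)
f0=sensors.read_state()["force"].copy(); print(f0, sensors.read_state()["t"])
r=ctrl.move_l([*p,78],vel=10,threshold=2.5)
s=sensors.read_state(); print(r,s["eef_pos"],s["force"]-f0,s["t"])
if r:
    z=s["eef_pos"][2]; z0=z
    for i in range(30):
        z-=.6; ctrl.move_l([*p,z],vel=12); s=sensors.read_state(); F=s["force"]-f0
        print(round(s["eef_pos"][2]-z0,2),F.round(1))
        if F[2]>13.5: break
    print(s["t"])
E
```

```text
[-0.48830856  0.18572327 -0.31746587] 3.9167
True [ 465.7488312  -174.31265327   87.01382162] [-0.26440967 -0.42678103  5.49751238] 5.0667
-0.25 [-1.7  0.3  5.4]
-0.84 [-1.4  0.5  6.6]
-1.42 [-2.2 -0.5  4.9]
-2.01 [-1.5  0.2  6.4]
-2.58 [-0.9  0.8  6.4]
-3.12 [-1.1  1.6  6.5]
-3.69 [-1.3  0.   7.2]
-4.29 [-1.1  0.9  7.2]
-4.84 [-1.9  0.5  6.7]
-5.4 [-0.8  1.3  7.2]
-5.97 [-2.   1.   7.9]
-6.56 [-1.  -0.1  8.2]
-7.12 [-1.   1.   8.4]
-7.93 [-1.3  0.6  6. ]
-8.41 [-2.5  1.3  7.8]
-8.87 [-2.2  0.8  8.9]
-9.47 [-2.8  1.1  8.1]
-10.03 [-1.5  1.3  8.9]
-10.59 [-1.9  1.4  9.3]
-10.91 [-3.   2.1 11. ]
-11.21 [-3.6  1.1 12.8]
-11.53 [-4.7  1.5 15.7]
10.5667
```

The force ramped from 5.4 to 9 N and then rose steeply at about 10.6–11 mm, so the sleeve is at its stop. I let go and check.

```bash
python3 - <<'E'
from h import *
ctrl.hold(.35)
s=sensors.read_state(); p=s["eef_pos"]; print(s["force"])
P=[465.8,-174.3]
ctrl.move_l([*P,100],vel=40); ctrl.move_l([*P,200],vel=150)
ctrl.move_ptp([480,-175,280],Rz(np.pi+np.radians(-5)))
im,W=grab("wrist","d_w")
def box(W,m,nm):
    P=W[m]; r=cv2.minAreaRect(P[:,:2].astype(np.float32)); print(nm,len(P),[np.round(a,1) for a in r],"z",np.median(P[:,2]).round(1))
for n,W in(("w",W),("top",grab("top","d_t")[1])):
    x,y,z=W[...,0],W[...,1],W[...,2]
    box(W,(x>440)&(x<483)&(y>-210)&(y<-140)&(z>45)&(z<70),n+"pad")
    box(W,(x>500)&(x<560)&(y>-220)&(y<-130)&(z>140)&(z<155),n+"tile top")
print(sensors.read_state()["t"])
for a in(np.pi/2,-np.pi/2): print(ctrl.solve_ik([528,-179.5,200],Rz(a+np.radians(-16))),ctrl.solve_ik([598.4,145.5,200],Rz(a+np.radians(-16))))
E
```

```text
[-4.81780992  1.78319957 14.59998013]
wpad 1959 [array([ 465.5, -174.6]), array([40.1, 36.1]), np.float64(85.1)] z 54.7
wtile top 756 [array([ 527.1, -179.9]), array([49.9,  8.7]), np.float64(73.7)] z 143.5
toppad 146 [array([ 470.1, -161.4]), array([20.6, 38.4]), np.float64(60.8)] z 56.4
toptile top 94 [array([ 530.6, -173.2]), array([37.4,  8.5]), np.float64(73.7)] z 145.0
13.0667
[-4.82896363e-01  2.22526621e-01  1.64369653e+00 -4.44089210e-16
  1.27536950e+00 -2.03643683e-01] [ 9.80860837e-02  3.40064585e-01  1.49350022e+00 -4.44089210e-16
  1.30802784e+00  3.77338764e-01]
None [ 9.80860837e-02  3.40064585e-01  1.49350022e+00 -4.44089210e-16
  1.30802784e+00 -2.76425389e+00]
```

View pics/d_w.png

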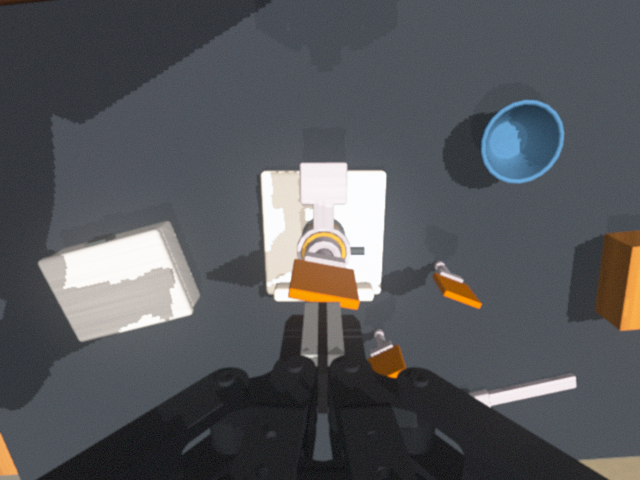

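The nipple popped: the tile top went from 137 to 143.5 (wrist view), and the pad stays back by about 6.5–8 mm, as described. Next I pinch the tile across its thickness.

```bash
python3 - <<'E'
from h import *
R=Rz(np.pi/2+np.radians(-16.2)); p=[527.9,-179.5]
ctrl.move_ptp([*p,215],R); ctrl.gripper_to(34,35)
ctrl.move_l([*p,160],vel=120); ctrl.hold(.15); f0=sensors.read_state()["force"].copy()
r=ctrl.move_l([*p,124],vel=50,threshold=4); ctrl.hold(.1)
s=sensors.read_state(); f0=s["force"]; print(r,s["eef_pos"],f0)
if not r:
    ctrl.gripper_to(0,35); ctrl.hold(.2); s=sensors.read_state()
    print(s["grip_width"],s["force"]-f0,s["wrist_torque"],s["eef_pos"],s["t"])
np.save("f0.npy",f0); grab("scene","e_s")
E
```

```text
False [ 528.24122714 -179.67933766  124.46472368] [ 0.52129002 -0.28469141  0.04188432]
7.545137304644273 [-0.22437347  0.17897892  0.23756634] [-0.03886479 -0.15565158 -0.02758413] [ 528.11173587 -179.55776509  124.17156022] 17.3417
```

View pics/e_s.png

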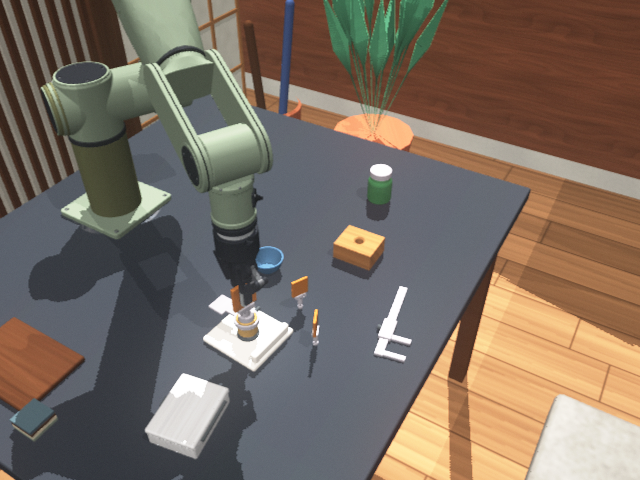

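The tile is gripped (width 7.5 mm) with almost no side force. The scene view shows the fingers on it at about (245,292). I draw it straight up slowly.

```bash
python3 - <<'E'
from h import *
f0=np.load("f0.npy"); s=sensors.read_state(); p=[527.9,-179.5]
for dz in(2,4,6,8,10,12,16,24,34,48):
    ctrl.move_l([*p,124+dz],vel=20 if dz<20 else 50); s=sensors.read_state(); print(dz,(s["force"]-f0).round(1),s["grip_width"].round(1))
ctrl.move_l([*p,205],vel=100); ctrl.hold(.2); s=sensors.read_state(); print((s["force"]-f0).round(2),s["wrist_torque"].round(3),s["t"],s["eef_pos"])
im,W=grab("scene","f_s"); grab("wrist","f_w"); im2,_=grab("top","f_t")
cv2.imwrite("pics/f_crop.png",cv2.resize(im[230:380,190:340],None,fx=4,fy=4,interpolation=cv2.INTER_CUBIC)[:,:,::-1])
E
```

```text
Traceback (most recent call last):
AttributeError: 'float' object has no attribute 'round'
```

```bash
python3 - <<'E'
from h import *
f0=np.load("f0.npy"); s=sensors.read_state(); p=[527.9,-179.5]; print(s["eef_pos"])
for dz in(4,6,8,10,12,16,24,34,48):
    ctrl.move_l([*p,124+dz],vel=20 if dz<20 else 50); s=sensors.read_state(); print(dz,(s["force"]-f0).round(1),round(s["grip_width"],1))
ctrl.move_l([*p,205],vel=100); ctrl.hold(.2); s=sensors.read_state(); print((s["force"]-f0).round(2),s["wrist_torque"].round(3),s["t"],s["eef_pos"])
im,W=grab("scene","f_s"); grab("wrist","f_w"); im2,_=grab("top","f_t")
cv2.imwrite("pics/f_crop.png",cv2.resize(im[230:380,190:340],None,fx=4,fy=4,interpolation=cv2.INTER_CUBIC)[:,:,::-1])
E
```

```text
[ 527.62710275 -179.50907642  125.97780282]
4 [-1.8 -0.1  0. ] 7.8
6 [-2.4  0.6  6.1] 7.6
8 [-0.9  0.7  1. ] 7.5
10 [-0.2  0.1 -1.3] 7.4
12 [-0.3  0.3 -1.1] 8.1
16 [-0.4  1.  -1.5] 8.1
24 [-0.7 -0.2 -0. ] 7.3
34 [ 0.   0.8 -0.1] 7.8
48 [ 0.1  0.1 -1.1] 7.3
[-0.97  0.06 -1.28] [-0.009  0.021  0.018] 21.0167 [ 527.30052616 -179.18757293  204.00120342]
```

View pics/f_crop.png

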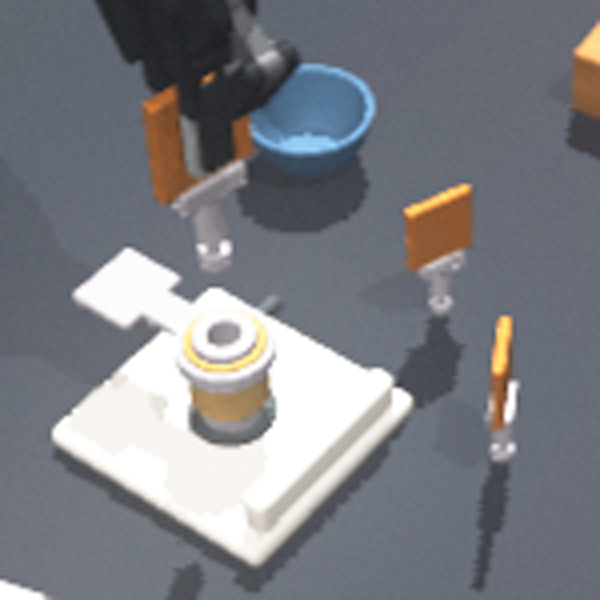

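View pics/f_w.png

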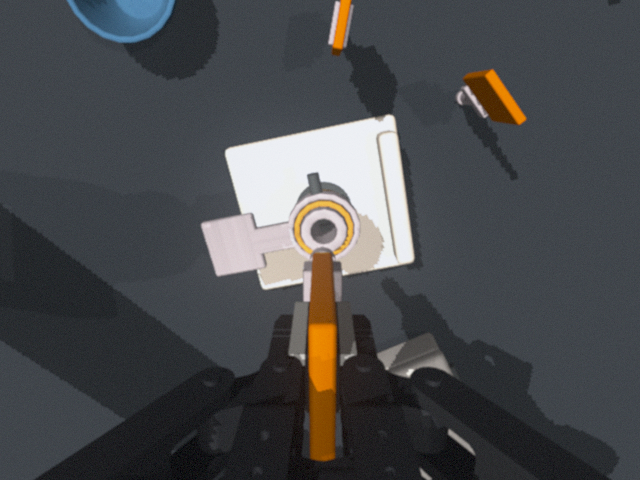

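The tile is out: the scene crop shows the bare socket at (225,335) and the tile hanging upright at (205,190). I check that the sleeve is forward, where the nipple tip hangs, and the rest's hole.

```bash
python3 - <<'E'
from h import *
_,W=load("scene","f_s"); x,y,z=W[...,0],W[...,1],W[...,2]
m=(x>440)&(x<483)&(y>-205)&(y<-145)&(z>40)&(z<75); print("pad z",np.median(z[m]))
m=(abs(x-527)<40)&(abs(y+180)<40)&(z>100)&(z<160)
for a in range(100,160,5):
    k=m&(z>=a)&(z<a+5)
    if k.sum(): print(a,k.sum(),W[k].mean(0).round(1),W[k].min(0).round(1),W[k].max(0).round(1))
m=(abs(x-527)<40)&(abs(y+180)<40)&(z>100)&(z<200)
for n in("scene","top"):
    im,W=load(n,"a_"+n); x,y,z=W[...,0],W[...,1],W[...,2]
    m=((abs(x-598)<20)&(abs(y-145.5)<20)&(z<36)); print(n,m.sum(),W[m].mean(0))
    # rim: dark hole pixels cast onto plane z=40
    u0,v0=(248,239) if n=="top" else (360,240)
    g=cv2.cvtColor(im,cv2.COLOR_RGB2GRAY)[v0-12:v0+13,u0-12:u0+13]; print(g[::3,::3]); 
E
```

```text
pad z 62.36019083786201
110 1 [ 531.6 -181.7  114.9] [ 531.6 -181.7  114.9] [ 531.6 -181.7  114.9]
115 17 [ 531.1 -180.9  117.8] [ 522.8 -186.   115. ] [ 535.5 -174.4  119.9]
120 24 [ 528.8 -180.   122.3] [ 519.8 -184.2  120.1] [ 534.8 -174.7  124.3]
125 6 [ 531.9 -179.2  126.1] [ 527.8 -181.2  125.1] [ 536.4 -174.6  128.9]
130 13 [ 530.5 -181.7  132.8] [ 524.5 -184.3  130.2] [ 535.1 -176.1  134.6]
135 14 [ 530.6 -181.3  137.3] [ 522.1 -184.2  135. ] [ 536.8 -176.3  139.5]
140 18 [ 531.7 -180.9  142.4] [ 524.6 -186.   140.3] [ 535.8 -176.2  144.9]
145 13 [ 530.7 -181.   147. ] [ 524.2 -184.9  145.4] [ 534.6 -174.9  149.2]
150 15 [ 532.8 -180.3  152. ] [ 529.5 -185.7  150.6] [ 535.7 -173.2  155. ]
155 13 [ 533.7 -179.8  158.5] [ 522.3 -192.6  155.9] [ 538.6 -164.3  159.8]
scene 34 [594.97662465 155.67503224  29.62325528]
[[212 214 215 205 151 105 103 104 102]
 [211 216 215 212 216 216 207 129 104]
 [219 212 207 212 219 216 213 218 217]
 [221 224 217 183 172 202 220 221 216]
 [211 214 180 105 112 160 218 211 215]
 [217 215 208 149 124 210 223 225 222]
 [213 220 220 218 215 212 218 221 223]
 [125 198 210 215 220 219 217 213 212]
 [ 98  97 101 148 210 211 214 220 219]]
top 64 [601.72052313 149.0205232   16.19768591]
[[176 182 174 179 185 182 176 175 180]
 [176 182 172 179 185 182 175 174 180]
 [175 182 172 171 157 173 173 176 181]
 [174 181 166  96  58  84 165 177 180]
 [173 181 155  64  88  96 158 177 181]
 [173 180 165 116 100 125 168 177 182]
 [172 181 167 181 181 179 171 177 181]
 [172 179 167 182 185 182 172 178 182]
 [170 178 166 181 184 181 172 178 182]]
```

The sleeve is forward again (pad z 62.4) and the nipple hangs straight, its end at about 114. I carry it over the rest and look with the wrist camera at the same relative height. That lets me compare the hole directly with the socket and cancel any calibration offset.

```bash
python3 - <<'E'
from h import *
R=Rz(np.pi/2+np.radians(-16.2)); p=[598.4,145.5]
ctrl.move_l([*p,205],R,vel=150); ctrl.move_l([*p,177],vel=100); ctrl.hold(.3)
im,W=grab("wrist","g_w"); s=sensors.read_state(); print(s["t"],s["eef_pos"],s["grip_width"])
im0,_=load("wrist","f_w")
c=np.hstack([cv2.resize(i[160:300,260:390],None,fx=3,fy=3,interpolation=cv2.INTER_CUBIC) for i in(im0,im)]); cv2.imwrite("pics/g_c.png",c[:,:,::-1])
E
```

```text
24.3167 [598.76127173 145.56013051 177.61897936] 7.3922575299188145
```

View pics/g_c.png

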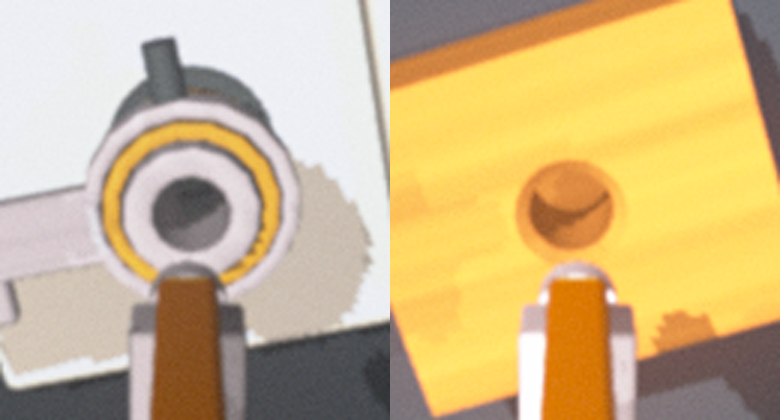

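View pics/g_w.png

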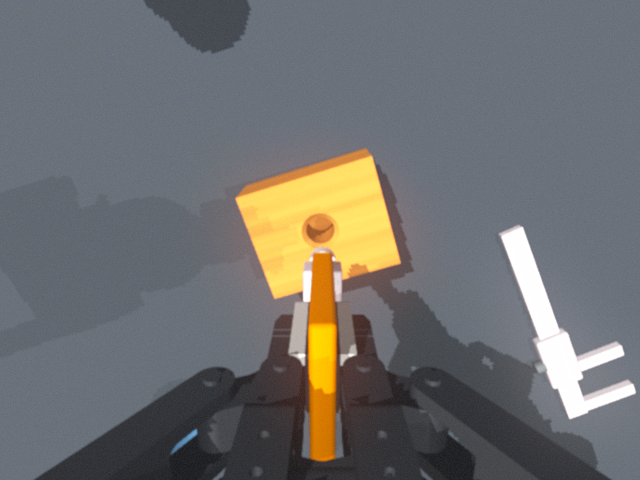

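Left crop: the socket bore is centred at full-frame (323.7,231). Right crop: the hole's chamfer is centred at (320.3,230.3), so the offset is about 1 mm. I cast both as rays.

```bash
cat >> h.py <<'E'
def ray(u,v,z,p,R):
    c=optics.camera_params("wrist");K=np.array(c["mtx"]);T=np.array(c["T_tool_cam"])
    d=R@(T[:3,:3]@np.linalg.solve(K,[u,v,1.])); o=R@T[:3,3]+p
    return o+d*(z-o[2])/d[2]
E
python3 - <<'E'
from h import *
a=np.load("f_w.npz");b=np.load("g_w.npz")
S=ray(323.7,231,68,a["p"],a["R"]);H=ray(320.3,230.3,40,b["p"],b["R"])
print(a["p"],b["p"],S,H,"rel",S-a["p"],H-b["p"],"tgt",b["p"]+(H-b["p"])-(S-a["p"]))
# scene/top rest box from depth, full-rect in wrist
im,W=load("wrist","g_w"); x,y,z=W[...,0],W[...,1],W[...,2]
m=(abs(x-598)<60)&(abs(y-145)<55)&(z>36)&(z<44)
r=cv2.minAreaRect(W[m][:,:2].astype(np.float32)); print(r)
im,W=load("scene","a_scene"); x,y,z=W[...,0],W[...,1],W[...,2]
m=(abs(x-598)<60)&(abs(y-145)<55)&(z>37.5)&(z<44); print("scene rest",cv2.minAreaRect(W[m][:,:2].astype(np.float32)))
E
```

```text
[ 527.38244609 -179.23754118  204.09753221] [598.84494705 145.56594682 177.73992256] [ 528.27679642 -179.60590526   68.        ] [597.99088796 145.66461488  40.        ] rel [   0.89435033   -0.36836408 -136.09753221] [-8.54059085e-01  9.86680566e-02 -1.37739923e+02] tgt [597.09653763 146.03297896 176.09753221]
((597.6843872070312, 144.87240600585938), (90.32315826416016, 75.702880859375), 1.1618635654449463)
scene rest ((598.4432373046875, 146.77024841308594), (92.02027893066406, 81.9618911743164), 1.3935401439666748)
```

```bash
python3 - <<'E'
from h import *
p=[597.3,145.8]
ctrl.move_l([*p,140],vel=80); ctrl.hold(.3); s=sensors.read_state(); f0=s["force"].copy(); print(s["eef_pos"],s["t"])
r=ctrl.move_l([*p,104],vel=25,threshold=2.5); ctrl.hold(.1); s=sensors.read_state(); print(r,s["eef_pos"],(s["force"]-f0).round(2),s["t"])
if not r:
    r=ctrl.move_l([*p,95],vel=7,threshold=2.0); ctrl.hold(.1); s=sensors.read_state(); print(r,s["eef_pos"],(s["force"]-f0).round(2),s["wrist_torque"].round(3),s["grip_width"],s["t"])
np.save("f1.npy",f0)
im,_=grab("scene","i_s"); cv2.imwrite("pics/i_c.png",cv2.resize(im[150:300,280:440],None,fx=4,fy=4,interpolation=cv2.INTER_CUBIC)[:,:,::-1])
E
```

```text
[597.71932576 145.84886137 140.65320386] 25.2333
False [597.44297442 145.7901251  104.19381897] [0.31 0.04 0.42] 26.925
True [597.27491405 145.78932531  99.38855982] [0.   0.19 6.44] [-0.    -0.063 -0.029] 7.36452715199102 27.7667
```

View pics/i_c.png

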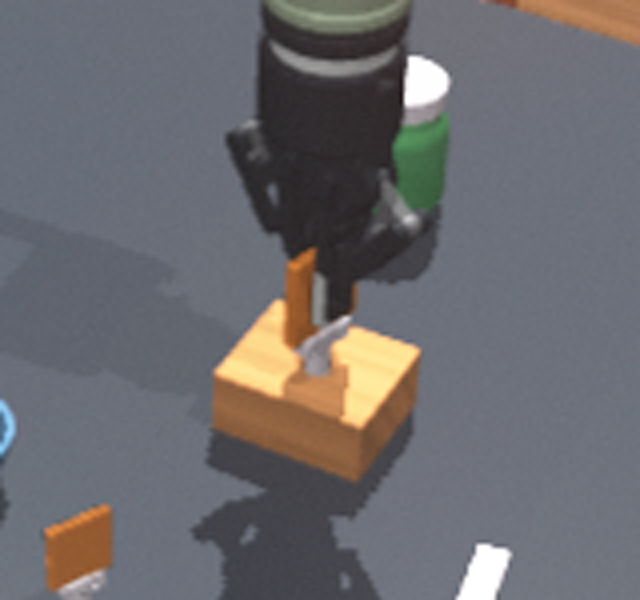

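Contact came at TCP 99.4, against the 99 predicted for the hole bottom, and the crop shows the nipple seated in the rest. I release and retreat straight up.

```bash
python3 - <<'E'
from h import *
p=[597.3,145.8]
ctrl.move_l([*p,99.6],vel=5)
for w in(12,20,34): ctrl.gripper_to(w)
ctrl.hold(.2); print(sensors.read_state()["force"],sensors.read_state()["grip_width"])
ctrl.move_l([*p,180],vel=60); ctrl.move_l([520,60,300],vel=200); ctrl.hold(.3)
im,W=grab("scene","j_s"); im2,W2=grab("top","j_t")
for n,W in(("scene",W),("top",W2)):
    x,y,z=W[...,0],W[...,1],W[...,2]
    m=(abs(x-598)<40)&(abs(y-145)<40)&(z>60)&(z<140); P=W[m]; print(n,m.sum(),np.median(P,0).round(1) if m.sum() else 0,P[:,2].max() if m.sum() else 0)
    m=(x>440)&(x<483)&(y>-205)&(y<-145)&(z>40)&(z<75); print("pad",np.median(z[m]))
cv2.imwrite("pics/j_c.png",cv2.resize(im[150:300,280:440],None,fx=4,fy=4,interpolation=cv2.INTER_CUBIC)[:,:,::-1]); print(sensors.read_state()["t"])
E
```

```text
[0.48053    0.59350639 0.42395048] 34.07271917095489
scene 446 [600.  143.1  93. ] 122.56331514264181
pad 62.28451402632242
top 0 0 0
pad 62.901168906981496
32.1833
```

View pics/j_c.png

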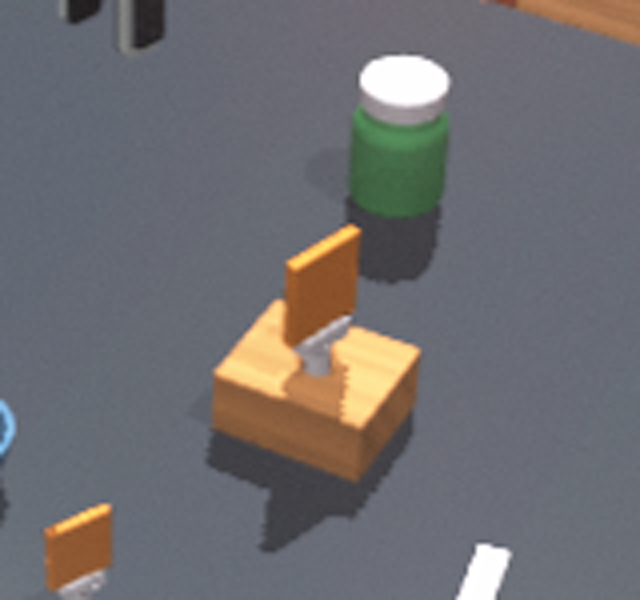

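View pics/j_s.png

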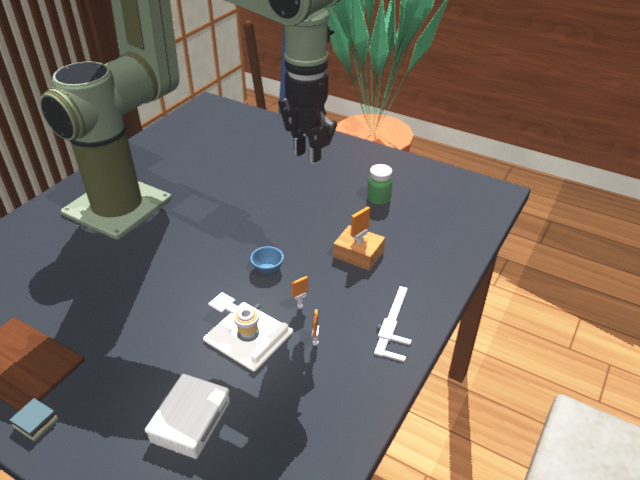

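The tile stands upright in the rest at (360,230) px. Its top reads about 120–122 mm (120 expected). The sleeve is forward, and the caliper (392,325), jar (380,185) and bowl (266,260) are where they were. I hand the job in.

```bash
python3 -c "
from plant import ctrl
print(ctrl.finish_job())"
```

```text
the job is handed in; nothing more can be done
None
```

The amber tile is standing upright in the wooden rest, its nipple at the bottom of the hole, and I handed the job in after about 32 s.

- **Press:** I pressed the wing by its pad. The force rose from about 5 to 9 N and then steeply to 15.7 N at the stop, below the 25 N limit. The tile popped up by about 6.6 mm and I let go.
- **Draw:** I pinched the tile and drew it straight up. The force log shows side forces of 2.4 N or less and one 6 N blip, probably the snap. The pad is back at 62.3 mm, so the sleeve is forward.
- **Place:** I lowered the nipple until it touched with about 6 N at TCP height 99.4 mm (99 predicted), then opened the gripper and moved clear.

**Last checks:** In the scene camera the tile's top reads 122.6 mm at most (120 expected, cameras good to about 2 mm). By eye, the caliper, jar and bowl have not moved. The final top view gave no reading on the tile, probably because the arm was in the way, so the tile's standing rests on the scene camera alone.

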